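Set the target carriage at its detent for a sensor reading

TASK

Make the proximity-sensor jig ready for a reading: lift the blue setting gauge off the rail by its knob and set it down, not dropped, upright in the empty bay of its grey tray. Then take the carriage by its black handle and slide it gently along the rail towards the sensor until you feel its spring ball drop into the notch of the detent strip; the target plate must not run into the sensor. Finish there, still gripping the handle and holding the carriage in the notch, with everything else left where it was.

Things in the scene. Friction and masses are not known exactly. Their poses are not given: they have to be found in the camera images.
- gauge_knob (a point): Centre of the steel knob (upright, 22 mm across, grip 34 mm high, top 17 mm above this point) on the blue setting gauge. This point is 71 mm above the gauge's underside. The gauge straddles the rail between carriage and sensor; its legs hang 16 mm down beside the rail with 1.5 mm play a side: lift it straight up by more than 16 mm to free it. z up, y along the rail.
- gauge: The same gauge: blue saddle-shaped aluminium block, 46 mm across the rail (x) x 44 mm along it (y) x 51 mm high plus the knob (88 mm in all), about 0.2 to 0.4 kg. Origin at the centre of its underside, between the feet of its two legs; z up.
- tray_free (a point): Centre of the floor of the empty bay of the fixed grey tray (200 x 120 x 24 mm, on the left or the right). The bay is 94 mm along x by 112 mm along y inside; its dark floor is 4 mm above the mat, the walls rise 20 mm above the floor. The other bay, towards -x beyond a divider, holds the small yellow gauge.
- handle_grip (a point): Centre of the carriage's handle, an upright black cylinder 21 mm across, 45 mm high, foot on the carriage plate. z up. The rail lies along y; sliding to the sensor moves the handle straight along -y. Towards the sensor a 46 mm wide target plate stands 73 mm from the handle's axis, and a plunger (red cap) 43 mm from it, 47 mm aside (+x); both are lower than the handle.
- handle: The same handle; origin at its foot, on the carriage plate.
- carriage (a joint): Position of the carriage on the rail, m: 0 at the rear stop, growing towards the sensor; starts at 0 to 0.03; friction about 1 N. The notch lies between 0.174 and 0.198, different every time; a yellow mark on the strip's outer side is level with it. In the last 5 mm the ball pulls the carriage on with up to about 6 N; past the middle it pulls back as hard. The plate touches the sensor at 0.212.
- plunger (a joint): How far the ball of the spring plunger on the carriage's side has dropped, m: about 0.0006 while it rides on the flat of the steel detent strip, about 0.004 in the middle of the notch, and 0.7 mm less for each mm off the middle. The plunger's red cap sinks with it.
- sensor_face (a point): Centre of the round blue face (30 mm) of the sensor, which is fixed at the end of the rail and faces the target plate; its axes are those of the rail: -y is the sliding direction.
- spare_gauge: Bystander: small yellow gauge in the other bay of the tray, 46 x 28 x 51 mm with the same knob, 88 mm high in all; origin at the centre of its underside.
- handheld: Bystander: yellow hand-held meter lying flat, 165 x 80 x 46 mm; origin at the centre of its underside, length along x. On the side of the rail where the tray is not.
- board: Bystander: green circuit board, 80 x 110 mm, 22 mm high with its parts, lying beyond the rail; origin at the centre of its underside.
- screwdriver: Bystander: screwdriver with an orange handle, 180 mm long, 26 mm high, lying on the mat between the robot and the rail; origin under its middle, length along x.
- tape: Bystander: brown roll of tape lying flat, 90 mm in diameter, 20 mm high, beyond the rail; origin at the centre of its underside.
- spare_sensor: Bystander: spare sensor with an orange face, 34 x 81 x 34 mm, lying beyond the rail; origin at the underside.
Things that resemble listed ones, but are neither listed nor needed, are in the scene too. Of the things like the gauge, leave any that is green, pink or turquoise; of the rest the smaller one is meant.

How it is judged:
On the way, in this order (a step that is already met when the one before it is completed fails the run):
1. the blue gauge is set down upright in the empty bay while still in the fingers (z of gauge in the frame of tray_free between -0.004 and 0.008 m and x of gauge in the frame of tray_free between -0.045 and 0.045 m and y of gauge in the frame of tray_free between -0.055 and 0.055 m and angle between gauge's own z axis and vertical below 0.15 rad and contact force between the fingers and gauge above 1 N).
2. the carriage, gripped by its handle, stands with the ball in the notch (value of joint plunger above 0.0022 m and contact force between the fingers and handle above 8 N and value of joint carriage above 0.168 m), for 0.3 s.
At the end, for the whole second after the job is handed in: The carriage is at rest in the notch (ball dropped by more than 2.2 mm, which is about 2 mm either side of the middle) with the fingers gripping its handle (at least 8 N), and the blue gauge stands upright (within 0.15 rad) and still on the floor of the empty tray bay (all of step 2 and value of joint carriage below 0.204 m and velocity of joint carriage between -0.01 and 0.01 m/s and z of gauge in the frame of tray_free between -0.004 and 0.006 m and x of gauge in the frame of tray_free between -0.045 and 0.045 m and y of gauge in the frame of tray_free between -0.055 and 0.055 m and angle between gauge's own z axis and vertical below 0.15 rad and linear speed of gauge below 0.02 m/s); the arm keeps its last pose, push and grip.
It fails at once if the target plate is run into the sensor (gap under 2 mm) (value of joint carriage above 0.21 m).
It fails at once if the carriage is shoved (faster than 0.3 m/s) (velocity of joint carriage above 0.3 m/s or velocity of joint carriage below -0.3 m/s).
It fails at once if a bystander is moved by more than 20 mm (distance of any of spare_gauge, handheld, board, screwdriver, tape, spare_sensor from where it was at the start of the episode above 0.02 m).
It also fails if it takes over 64 s, if anything falls off the work surface, if the arm or the gripper's body presses on something with over 40 N, if the wrist force passes 120 N, or if a joint passes its speed limit or range.

ROBOT

A 7-joint arm with a two-finger parallel gripper is mounted at the origin on the work surface. World frame = base frame: x ahead of the robot, y to its left, z up, the work surface at z = 0. Lengths are in m, angles in rad, forces in N, time in s.
With the tool pointing down it reaches from about 0.35 to 0.9 m from the base axis. Payload 19.9 kg.
Tool frame: the origin (TCP) lies between the finger pads; the fingertips stand 19 mm ahead of it and the grasp point (between the pads) is the TCP; z points along the fingers, y is the direction in which the jaws open and shut (so a half turn about z gives the same grasp; the last joint's range is limited). The gripper opens to 94 mm and grips with 3 to 60 N. Pads are 16 mm wide; open, the fingers measure 119 mm over their backs; the gripper's body (75 mm by 177 mm) begins 78 mm behind the grasp point.
Start: joints at [1.147, 0.417, -0.01, 1.614, 0.005, 1.111, -0.053], TCP at [0.233, -0.58, 0.224] pointing down, gripper open.
Joint ranges: [-2.81, 2.81], [-0.39, 2.02], [-1.27, 1.25], [0.06, 2.57], [-1.19, 4.33], [0.19, 2], [-2.82, 2.82]. Speed limits (rad/s): [1.89, 1.89, 2.39, 2.39, 3.01, 3.01, 3.01].

INTERFACE

Orientations are given as a 3x3 rotation matrix whose columns are the frame's x, y, z axes.
In Python, from rig import robot gives the robot as it stands. Calls block until the motion is done:
- robot.move_ptp(position, orientation): joint-space move of the TCP to a pose.
- robot.move_linear(position, velocity=0.15, frame=None, threshold=None): straight line of the TCP; frame=None keeps the orientation; velocity is the mean speed in m/s. With threshold (N) it stops when the force on the tool has changed by that much, and returns True; else False.
- robot.goto_joints(angles): joint-space move.
- robot.gripper_to(opening): finger opening in m; the grip force is fixed at half the most; returns when the fingers have stopped.
- robot.pause(seconds).
- robot.ik(position, orientation): joint angles nearest the present ones, or None.
- robot.get_state(): the state.
- robot.grab_frame(name): name is "side" or "top" or "wrist"; returns the picture (420x560x3 uint8, red, green, blue); there is no depth.
- robot.camera_info(name): a dict with "fx", "fy", "cx", "cy" (pixels), "rvec" (rotation vector, rad) and "tvec" (3), from world to camera coordinates, as OpenCV has them. Camera axes: x right, y down, z forward; pixel columns grow to the right and rows downward; lengths in m; the calibration is good to about 2 mm. The wrist camera is an equidistant fisheye: a pixel r from the principal point sees the ray r / f radians off the axis. A picture is of the moment at which its call begins: read the wrist's pose just before it. camera_info takes no time and is no camera call; for the wrist camera it gives the pose at the moment of the call.
A pose or a line that the arm cannot do raises robot.PlanningError and nothing moves.
- robot.sign_off(): hands the job in, once; it reports no verdict.
The state is a dict: "time": time; "qpos": joint angles; "joint_vel": joint speeds; "effort": joint torques, N m; "ee_pos": TCP position; "tool_rot": TCP orientation; "force": force on the tool from outside, world axes, zero at the start; "moment": the same for the moment, N m; "opening": finger opening in m.
Only numpy, scipy, OpenCV 4.12 (cv2) and the standard library are available. Lean on these libraries where they do the work, as an engineer would, in place of code of your own. Each camera call takes 0.05 s, during which the arm holds its last target.

## Working session

There is one attempt and no reset: what is moved stays moved. The work goes in short steps, each a Python script; the robot and the scene stay as the last script left them, time stands still between calls to the robot, and variables do not carry over. Pictures are saved under pics/ and viewed, and the job is handed in when it is done.

```bash
ls; mkdir -p pics; python3 - <<'E'
from rig import robot
import cv2
for n in("side","top","wrist"):
    i=robot.camera_info(n); print(n,i)
    cv2.imwrite(f"pics/{n}0.png",robot.grab_frame(n)[:,:,::-1])
s=robot.get_state(); print(s["time"],s["ee_pos"],s["tool_rot"],s["opening"],s["force"])
E
```

```text
pics
side {'fx': 440.82745647961036, 'fy': 440.82745647961036, 'cx': 275.67422915315234, 'cy': 216.04795103588668, 'rvec': array([ 0.61510861, -2.64856246,  1.20366534]), 'tvec': array([0.52252778, 0.23166387, 1.21869337])}
top {'fx': 428.95537716326, 'fy': 428.95537716326, 'cx': 283.7871415545885, 'cy': 210.7923113154862, 'rvec': array([ 2.17211252, -2.11342123,  0.1913761 ]), 'tvec': array([-0.00999338,  0.56613222,  0.9928742 ])}
wrist {'fx': 325.19226210127806, 'fy': 325.19226210127806, 'cx': 277.42527458163175, 'cy': 207.14395870004506, 'rvec': array([-2.42187528,  1.63512548,  0.21464704]), 'tvec': array([-0.62272175, -0.0270054 ,  0.39207965])}
0.15 [ 0.23335759 -0.57953558  0.22400659] [[ 9.27618617e-01  3.73528506e-01 -3.96868344e-04]
 [ 3.73528709e-01 -9.27618285e-01  7.87233490e-04]
 [-7.40881832e-05 -8.78494162e-04 -9.99999611e-01]] 0.09369532093788495 [ 0.14643564 -0.05394791  0.02485485]
```

View pics/side0.png

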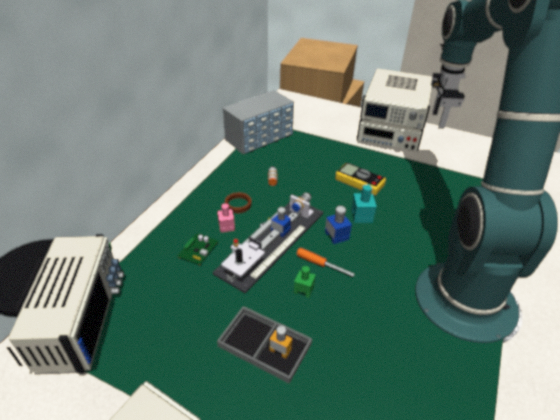

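View pics/top0.png

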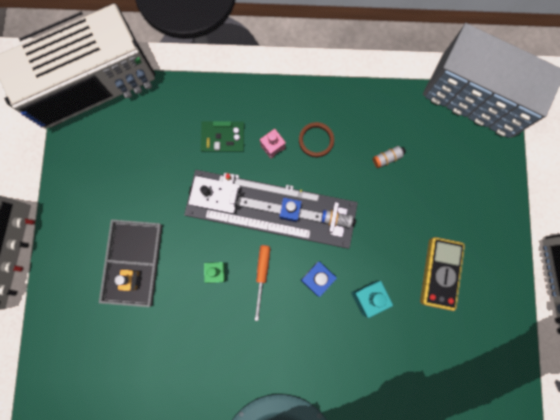

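View pics/wrist0.png

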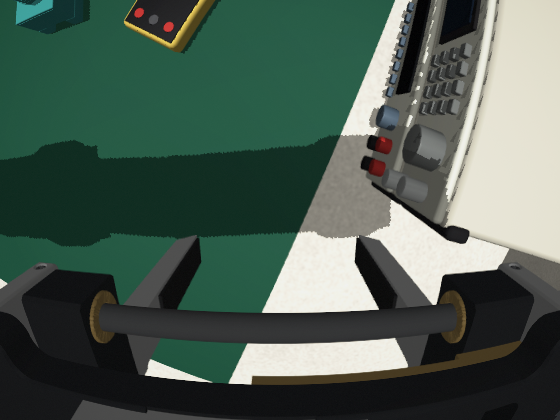

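```bash
cat > h.py <<'E'
import numpy as np, cv2
from rig import robot
def cam(n):
    i=robot.camera_info(n); R=cv2.Rodrigues(np.array(i["rvec"]))[0]; return i,R,-R.T@np.array(i["tvec"])
def ray(n,uv,ci=None):
    i,R,C=ci or cam(n)
    x=(uv[0]-i["cx"])/i["fx"]; y=(uv[1]-i["cy"])/i["fy"]
    if n=="wrist":
        r=np.hypot(x,y); d=np.array([0,0,1.]) if r<1e-9 else np.array([np.sin(r)*x/r,np.sin(r)*y/r,np.cos(r)])
    else: d=np.array([x,y,1.]); d/=np.linalg.norm(d)
    return C,R.T@d
def plane(n,uv,z,ci=None):
    C,d=ray(n,uv,ci); return C+d*(z-C[2])/d[2]
def tri(rays):
    A=sum(np.eye(3)-np.outer(d,d) for C,d in rays); b=sum((np.eye(3)-np.outer(d,d))@C for C,d in rays)
    p=np.linalg.solve(A,b); return p,[np.linalg.norm((np.eye(3)-np.outer(d,d))@(p-C)) for C,d in rays]
def proj(n,p,ci=None):
    i,R,C=ci or cam(n); q=R@(np.array(p)-C)
    if n=="wrist":
        t=np.arctan2(np.hypot(q[0],q[1]),q[2]); k=t/np.hypot(q[0],q[1]); return np.array([i["cx"]+i["fx"]*k*q[0],i["cy"]+i["fy"]*k*q[1]])
    return np.array([i["cx"]+i["fx"]*q[0]/q[2],i["cy"]+i["fy"]*q[1]/q[2]])
E
python3 - <<'E'
import cv2
t=cv2.imread("pics/top0.png"); s=cv2.imread("pics/side0.png")
cv2.imwrite("pics/topz.png",cv2.resize(t[155:255,180:370],None,fx=4,fy=4,interpolation=cv2.INTER_CUBIC))
cv2.imwrite("pics/sidez.png",cv2.resize(s[180:300,200:350],None,fx=5,fy=5,interpolation=cv2.INTER_CUBIC))
cv2.imwrite("pics/trayz.png",cv2.resize(t[210:315,90:240],None,fx=5,fy=5,interpolation=cv2.INTER_CUBIC))
E
```

```text
(no output)
```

View pics/topz.png

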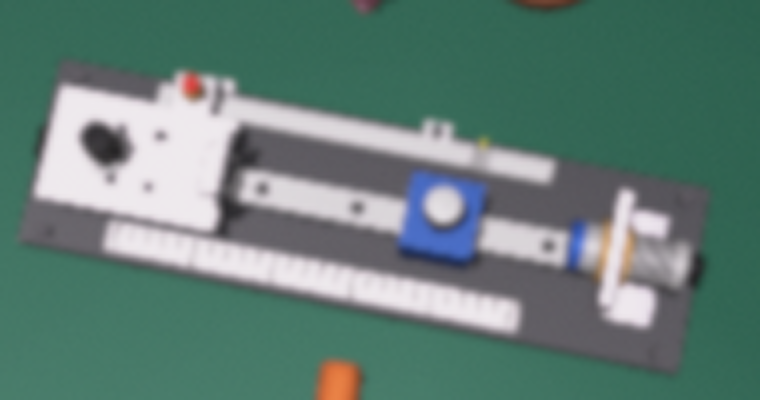

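View pics/sidez.png

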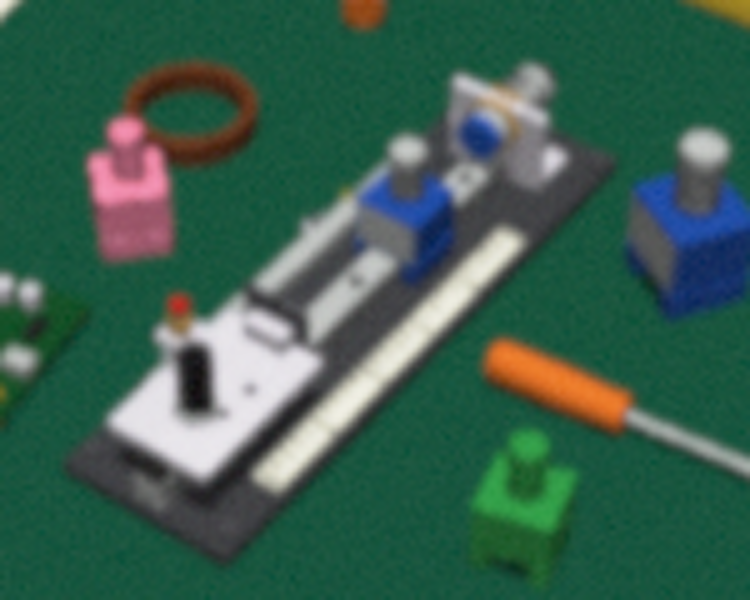

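View pics/trayz.png

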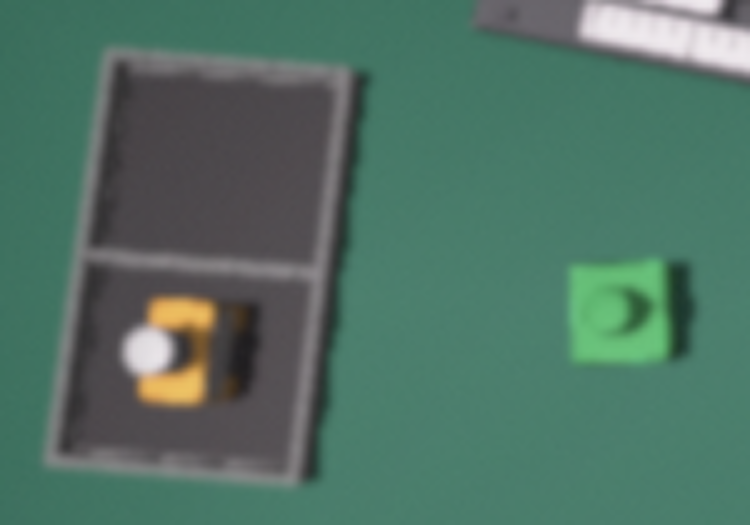

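```bash
python3 - <<'E'
from h import *
T=lambda u,v:(180+(u+.5)/4-.5,155+(v+.5)/4-.5)
S=lambda u,v:(200+(u+.5)/5-.5,180+(v+.5)/5-.5)
Y=lambda u,v:(90+(u+.5)/5-.5,210+(v+.5)/5-.5)
np.set_printoptions(precision=4,suppress=True)
for n,a,b in [("knobtop",(445,202),(407,148)),("handletop",(100,138),(193,350)),("mark",(483,143),(346,194)),("redcap",(190,84),(180,302)),("sensorface",(577,246),(481,136)),("bigblueknob",None,None)]:
    if a: print(n,*tri([ray("top",T(*a)),ray("side",S(*b))]))
for n,cs in [("base",[(65,60),(708,188),(675,370),(20,240)])]:
    P=[plane("top",T(*c),.01)for c in cs]; print(n,*P,[np.linalg.norm(P[i]-P[i-1]) for i in range(4)])
    for i,j in((0,1),(3,2)): d=P[j]-P[i]; print(np.degrees(np.arctan2(d[0],-d[1])))
P=[plane("top",Y(*c),.024)for c in [(107,50),(352,68),(300,482),(46,464)]]
print("tray",*P,[np.linalg.norm(P[i]-P[i-1]) for i in range(4)])
d=P[1]-P[0];print(np.degrees(np.arctan2(d[0],-d[1])));d=P[0]-P[3];print(np.degrees(np.arctan2(d[1],d[0])))
d=P[1]-P[2];print(np.degrees(np.arctan2(d[1],d[0])))
c=[(110,62),(340,78),(318,268),(90,250)]
P=[plane("top",Y(*c),.024)for c in c];print("bay",sum(P)/4,*P)
E
```

```text
knobtop [ 0.5697 -0.0099  0.1024] [np.float64(0.0008722797159728658), np.float64(0.0008722797159728402)]
handletop [0.6041 0.1911 0.0953] [np.float64(0.0004046632850191439), np.float64(0.0004046632850188891)]
mark [ 0.6223 -0.0349  0.024 ] [np.float64(0.00040959726955624174), np.float64(0.0004095972695559237)]
redcap [0.642  0.1429 0.0738] [np.float64(0.0007172084448834239), np.float64(0.0007172084448832926)]
sensorface [ 0.5537 -0.0909  0.0571] [np.float64(0.0006094734135422015), np.float64(0.0006094734135421535)]
base [0.6717 0.231  0.01  ] [ 0.6009 -0.1782  0.01  ] [ 0.4855 -0.1575  0.01  ] [0.5554 0.2521 0.01  ] [np.float64(0.11821430171254617), np.float64(0.41529989534207035), np.float64(0.11728203592601599), np.float64(0.4155577148024967)]
-9.808964889990444
-9.680684502102125
tray [0.5358 0.4279 0.024 ] [0.5303 0.3078 0.024 ] [0.3315 0.318  0.024 ] [0.3369 0.4386 0.024 ] [np.float64(0.19925147717997913), np.float64(0.12021447710173322), np.float64(0.19905924202681963), np.float64(0.12073546630567987)]
-2.6232982061352637
-3.0781596341878332
-2.9286802648263253
bay [0.4815 0.3709 0.024 ] [0.5299 0.4259 0.024 ] [0.5252 0.3133 0.024 ] [0.4326 0.3171 0.024 ] [0.4383 0.4272 0.024 ]
```

```bash
cat >> h.py <<'E'
np.set_printoptions(precision=4,suppress=True)
u=np.array([-.1687,-.9857,0]); RX=np.array([.9857,-.1687,0])
def rot(y):
    z=np.array([0,0,-1.]); y=np.array(y)/np.linalg.norm(y); return np.column_stack([np.cross(y,z),y,z])
R0=rot(u)
def st():
    s=robot.get_state(); print("t",round(s["time"],2),s["ee_pos"],"F",s["force"],"M",s["moment"],"op",round(s["opening"],4)); return s
E
python3 - <<'E'
from h import *
robot.move_ptp([.569,-.010,.2],R0); robot.gripper_to(.06)
s=st(); ci=cam("wrist"); im=robot.grab_frame("wrist")
cv2.imwrite("pics/w1.png",im[:,:,::-1]); print(proj("wrist",[.569,-.01,.102],ci),robot.camera_info("wrist"))
E
```

```text
t 3.21 [ 0.569 -0.01   0.2  ] F [-0.9429 -0.4737 -0.0326] M [0.0686 0.0624 0.0532] op 0.06
[278.9386 212.7765] {'fx': 325.19226210127806, 'fy': 325.19226210127806, 'cx': 277.42527458163175, 'cy': 207.14395870004506, 'rvec': array([-1.9096,  2.264 ,  0.2946]), 'tvec': array([0.0875, 0.5226, 0.5106])}
```

View pics/w1.png

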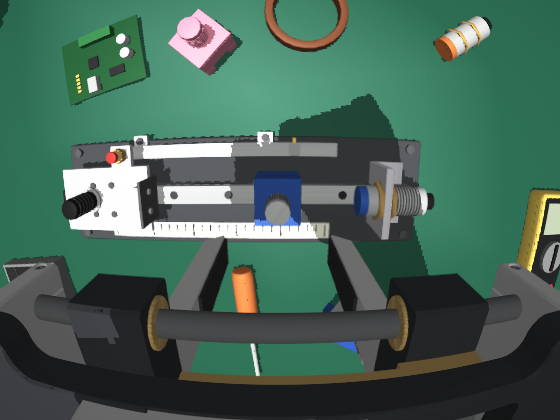

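The wrist view shows the knob top at about (278, 213); my estimate projects to (279, 213), so they agree. The rail is level in the picture, so the yaw is right. The yellow mark is at about (294, 140) and the red cap at about (111, 157). Next I descend, grip and lift.

```bash
python3 - <<'E'
from h import *
im=cv2.imread("pics/w1.png"); hsv=cv2.cvtColor(im,cv2.COLOR_BGR2HSV)
ci=cam("wrist")
for n,lo,hi,roi,z in [("mark",(18,110,90),(35,255,255),(270,125,320,160),.024),("red",(0,150,120),(8,255,255),(90,140,135,175),.0738)]:
    x0,y0,x1,y1=roi; m=cv2.inRange(hsv,lo,hi)[y0:y1,x0:x1]; v,x=np.nonzero(m)
    print(n,len(v),x.mean()+x0,v.mean()+y0,plane("wrist",(x.mean()+x0,v.mean()+y0),z,ci))
robot.move_linear([.569,-.010,.089],velocity=.1)
st(); robot.gripper_to(.0); s=st()
p=s["ee_pos"]
print(robot.move_linear(p+[0,0,.008],velocity=.03)); st()
robot.move_linear(p+[0,0,.11],velocity=.08); st()
cv2.imwrite("pics/w2.png",robot.grab_frame("wrist")[:,:,::-1])
cv2.imwrite("pics/s2.png",robot.grab_frame("side")[150:310,180:390,::-1].repeat(3,0).repeat(3,1))
E
```

```text
mark 20 293.5 139.5 [ 0.6219 -0.0345  0.024 ]
red 95 110.58947368421053 157.34736842105264 [0.6429 0.1424 0.0738]
t 4.52 [ 0.5694 -0.01    0.0896] F [ 1.0553 -0.0864  0.4162] M [ 0.0163 -0.0153  0.0489] op 0.0599
t 5.2 [ 0.569 -0.01   0.089] F [ 0.039  -0.1284  0.6012] M [ 0.0389 -0.0412  0.072 ] op 0.0219
False
t 5.62 [ 0.5691 -0.01    0.0972] F [-0.0853  0.3911 -2.9903] M [ 0.0929  0.0548 -0.0102] op 0.0212
t 7.04 [ 0.5688 -0.01    0.1985] F [ 0.3891 -0.2307 -2.3611] M [0.0084 0.0494 0.0214] op 0.0214
```

View pics/w2.png

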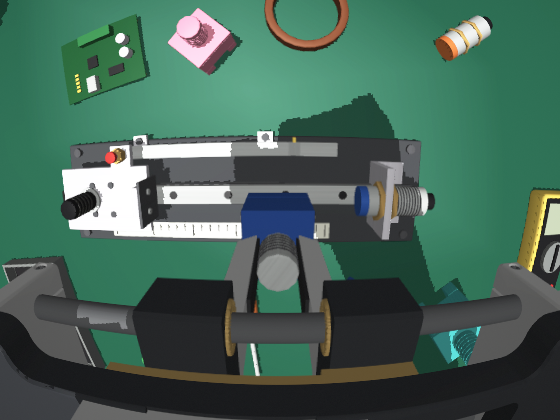

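View pics/s2.png

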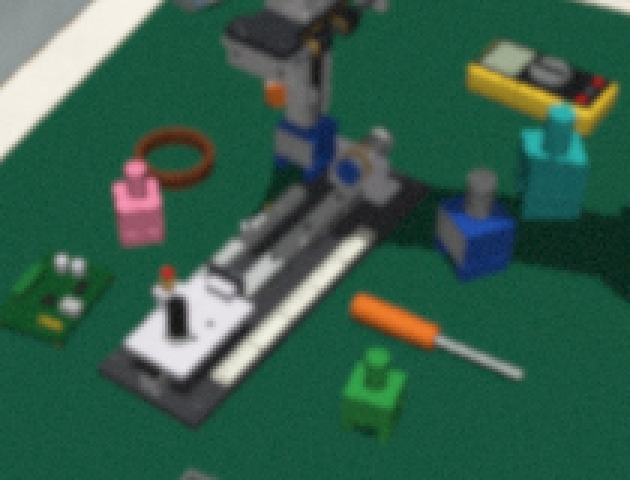

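The gauge is lifted and hangs upright in the fingers, free of the rail. Next I carry it to the bay and lower it with a force stop.

```bash
python3 - <<'E'
from h import *
R=rot([-.05,-.9987,0]); c=np.array([.4815,.3709,0])
robot.move_linear(c+[0,0,.198],velocity=.2,frame=R); st()
robot.move_linear(c+[0,0,.095],velocity=.1); robot.pause(.3); st()
print(robot.move_linear(c+[0,0,.073],velocity=.012,threshold=3)); s=st()
robot.pause(.3); s=st()
cv2.imwrite("pics/s3.png",robot.grab_frame("side")[260:400,180:360,::-1].repeat(4,0).repeat(4,1))
E
```

```text
t 9.24 [0.4819 0.3701 0.198 ] F [ 0.994  -0.1198 -2.3542] M [ 0.0581  0.0155 -0.0296] op 0.0216
t 10.72 [0.4816 0.371  0.0953] F [ 0.0426  0.0714 -2.6359] M [ 0.0131 -0.0025 -0.0284] op 0.0217
True
t 11.97 [0.4815 0.371  0.079 ] F [-1.0884  0.0192  5.8766] M [-0.1481  0.117  -0.0231] op 0.0216
t 12.27 [0.4815 0.371  0.0789] F [-0.387  -0.7774  6.9937] M [-0.1771  0.1096  0.0188] op 0.0214
```

View pics/s3.png

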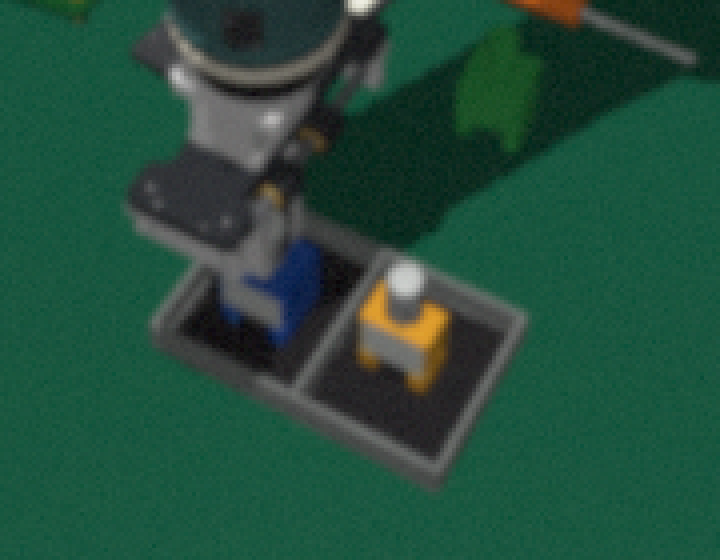

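Contact came at z = 0.079 against 0.0786 predicted. The blue gauge stands upright on the bay floor, well inside the walls. Next I release it, retract and go above the handle.

```bash
python3 - <<'E'
from h import *
robot.gripper_to(.06); s=st(); p=s["ee_pos"]
robot.move_linear([p[0],p[1],.2],velocity=.12)
cv2.imwrite("pics/w4.png",robot.grab_frame("wrist")[:,:,::-1])
robot.move_linear([.603,.191,.19],velocity=.2,frame=R0); robot.pause(.2)
s=st(); ci=cam("wrist"); im=robot.grab_frame("wrist"); cv2.imwrite("pics/w5.png",im[:,:,::-1])
print(proj("wrist",[.603,.191,.0953],ci))
cv2.imwrite("pics/t5.png",robot.grab_frame("top")[:,:,::-1])
E
```

```text
t 13.07 [0.4811 0.3705 0.0782] F [ 0.0612 -0.132   0.5633] M [ 0.0483 -0.0071  0.0367] op 0.0598
t 15.72 [0.6026 0.1919 0.1901] F [-0.2219 -0.3247 -1.1742] M [-0.0136 -0.0062 -0.018 ] op 0.06
[279.9259 213.2333]
```

View pics/w4.png

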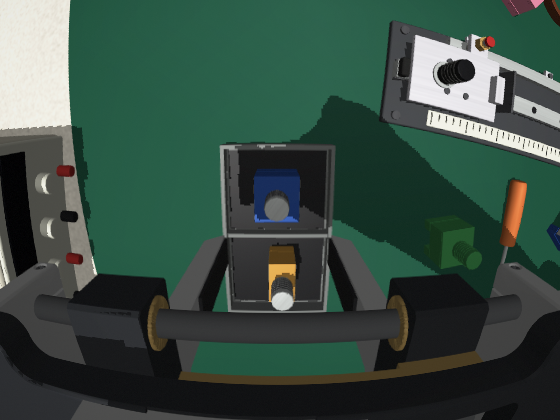

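View pics/w5.png

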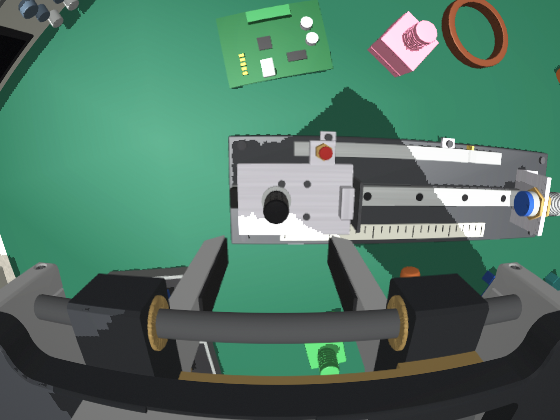

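The gauge stands upright in the bay in w4: blue knob at (276, 207), bay walls clear. In w5 the handle top is at about (276, 211) and my estimate projects to (280, 213), so I shift about 2 mm to +y. The red cap is at (324, 153) and the mark at (472, 150).

```bash
python3 - <<'E'
from h import *
h=np.array([.6035,.193,0])
robot.move_linear(h+[0,0,.12],velocity=.1)
print(robot.move_linear(h+[0,0,.075],velocity=.06,threshold=8)); st()
robot.gripper_to(0.0); robot.pause(.3); s=st()
p=s["ee_pos"]; print("along",p@u, "remaining to mark est", -.1137-p@u, "Fu",s["force"]@u,"Fx",s["force"]@RX)
im=robot.grab_frame("wrist"); cv2.imwrite("pics/w6.png",im[:,:,::-1])
E
```

```text
False
t 17.57 [0.6037 0.1931 0.0753] F [-0.3829 -0.031  -1.4506] M [ 0.0505 -0.0116  0.0127] op 0.06
t 18.57 [0.6035 0.193  0.075 ] F [ 0.195  -0.8212  1.8089] M [ 0.131   0.0249 -0.0278] op 0.0205
along -0.29207051046198906 remaining to mark est 0.17837051046198907 Fu 0.7765903163085524 Fx 0.33071344454148666
```

View pics/w6.png

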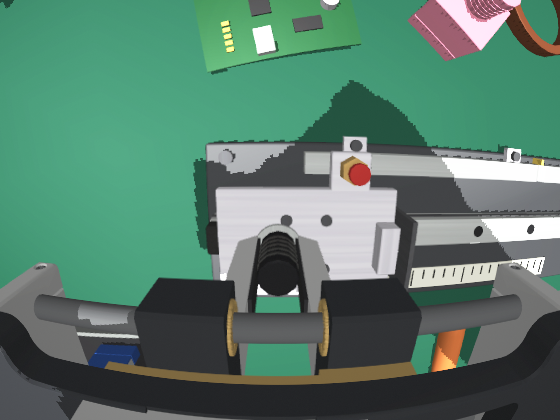

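The handle is firmly gripped: 20.5 mm opening, handle centred between the pads. Next I slide to about 13 mm short of the estimate while watching the forces.

```bash
python3 - <<'E'
from h import *
p0=np.array([.6035,.193,.075]); off=0.
for d in (.02,.07,.12,.165):
    r=robot.move_linear(p0+u*d,velocity=.045,threshold=15); robot.pause(.15); s=robot.get_state(); f=s["force"]
    print(r,d,"t",round(s["time"],2),"act",round((s["ee_pos"]-p0)@u,4),"Fu",f@u,"Fx",f@RX,"Fz",f[2],"lat",(s["ee_pos"]-p0)@RX,"M",s["moment"],s["opening"])
    if r: break
cv2.imwrite("pics/w7.png",robot.grab_frame("wrist")[:,:,::-1])
E
```

```text
False 0.02 t 19.36 act 0.02 Fu 1.868409990095415 Fx -0.8326135979272276 Fz 2.8868485896772587 lat -1.232842513557977e-05 M [-0.3003  0.3958 -0.0548] 0.020630323316981235
False 0.07 t 20.77 act 0.0704 Fu 2.2224545276374386 Fx -2.8816076256277054 Fz 5.334763405468148 lat -7.28016540305805e-05 M [-0.0915  0.8973 -0.0453] 0.020384060776653536
False 0.12 t 22.18 act 0.1209 Fu 1.2487918295056684 Fx -4.232575647856317 Fz 6.205103867656024 lat -0.00014986611824290008 M [ 0.0473  1.0488 -0.0343] 0.020505739700241474
False 0.165 t 23.48 act 0.166 Fu 0.25225001903868505 Fx -6.041915575264625 Fz 7.385661353830576 lat -0.00025029725853591145 M [ 0.1559  1.1825 -0.0607] 0.02036272021786987
```

View pics/w7.png

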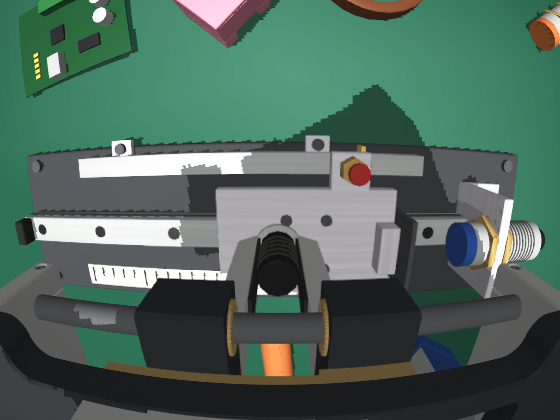

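The lateral force drifts to -6 N because of a slight rail-yaw error. I trim that, then feel the notch in 1 mm steps.

```bash
python3 - <<'E'
from h import *
p0=np.array([.6035,.193,.075])
def rep(tag):
    s=robot.get_state(); f=s["force"]
    print(tag,"t",round(s["time"],2),"act %.4f"%((s["ee_pos"]-p0)@u),"Fu %.2f Fx %.2f Fz %.2f"%(f@u,f@RX,f[2]),"lat %.4f"%((s["ee_pos"]-p0)@RX)); return f@u
lat=-.0007
robot.move_linear(p0+u*.165+RX*lat,velocity=.01); robot.pause(.15); rep("lat")
d=.165
while d<.1785:
    d+=.001
    robot.move_linear(p0+u*d+RX*lat,velocity=.01); robot.pause(.1); fu=rep("%.3f"%d)
    if fu<-3: break
E
```

```text
lat t 23.93 act 0.1654 Fu 0.99 Fx 3.72 Fz 0.38 lat -0.0003
0.166 t 24.27 act 0.1660 Fu -0.23 Fx 5.44 Fz -3.04 lat -0.0004
0.167 t 24.62 act 0.1669 Fu 0.31 Fx 5.08 Fz -2.20 lat -0.0004
0.168 t 24.98 act 0.1679 Fu 0.44 Fx 6.13 Fz -2.29 lat -0.0004
0.169 t 25.32 act 0.1689 Fu 0.55 Fx 5.17 Fz -3.23 lat -0.0004
0.170 t 25.68 act 0.1699 Fu 0.25 Fx 5.29 Fz -3.51 lat -0.0004
0.171 t 26.02 act 0.1709 Fu 0.05 Fx 4.89 Fz -2.06 lat -0.0004
0.172 t 26.38 act 0.1720 Fu -1.20 Fx 5.14 Fz -1.39 lat -0.0004
0.173 t 26.73 act 0.1731 Fu 0.15 Fx 5.74 Fz -1.33 lat -0.0004
0.174 t 27.07 act 0.1743 Fu 1.44 Fx 4.71 Fz -2.05 lat -0.0004
0.175 t 27.43 act 0.1756 Fu 2.98 Fx 5.23 Fz -0.63 lat -0.0004
0.176 t 27.77 act 0.1771 Fu 5.39 Fx 3.89 Fz -0.53 lat -0.0004
0.177 t 28.12 act 0.1781 Fu 6.08 Fx 4.31 Fz -0.01 lat -0.0004
0.178 t 28.48 act 0.1790 Fu 5.54 Fx 4.71 Fz 0.03 lat -0.0004
0.179 t 28.82 act 0.1795 Fu 2.82 Fx 5.44 Fz -0.41 lat -0.0004
```

```bash
python3 - <<'E'
from h import *
p0=np.array([.6035,.193,.075])
def rep(tag):
    s=robot.get_state(); f=s["force"]
    print(tag,"t",round(s["time"],2),"act %.4f"%((s["ee_pos"]-p0)@u),"Fu %.2f Fx %.2f Fz %.2f"%(f@u,f@RX,f[2]),"op %.4f"%s["opening"]); return f@u
lat=-.0004; d=.179
while d<.1825:
    d+=.0005
    robot.move_linear(p0+u*d+RX*lat,velocity=.01); robot.pause(.15); fu=rep("%.4f"%d)
    if fu<0.3: break
cv2.imwrite("pics/w8.png",robot.grab_frame("wrist")[:,:,::-1])
E
```

```text
0.1795 t 29.23 act 0.1796 Fu 2.58 Fx 3.04 Fz 0.28 op 0.0198
0.1800 t 29.62 act 0.1797 Fu -2.17 Fx 3.91 Fz -1.19 op 0.0206
```

View pics/w8.png

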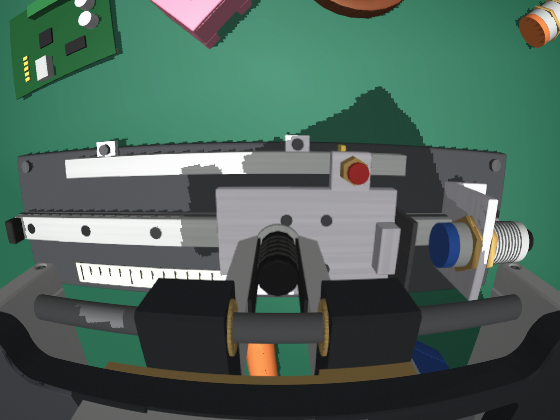

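The force crossed from +2.6 to -2.2 N, so this is the middle of the notch, about 180 mm of travel against 178 mm measured by eye. The red cap has sunk from (359, 175) towards its hex, now at (357, 173). One final check of the whole scene.

```bash
python3 - <<'E'
from h import *
robot.pause(.6); st()
t=robot.grab_frame("top")[:,:,::-1]; cv2.imwrite("pics/t9.png",t)
a=cv2.imread("pics/top0.png")
cv2.imwrite("pics/cmp.png",np.hstack([cv2.resize(a,(400,300)),cv2.resize(t,(400,300))]))
E
```

```text
t 30.27 [0.5728 0.0158 0.075 ] F [ 4.8769  1.8371 -0.98  ] M [ 0.5197 -1.0141  0.0155] op 0.0205
```

View pics/t9.png

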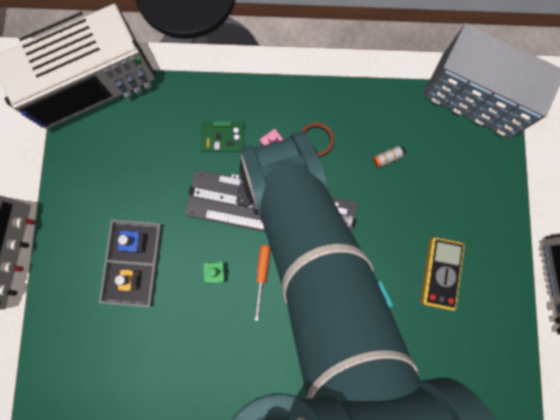

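The top view shows the blue gauge standing in the far bay at about (128, 242). The yellow gauge at (125, 281) and the other visible bystanders are where they were. Forces are steady, so I hand in.

```bash
python3 -c "
from rig import robot
robot.sign_off()"
```

```text
the job is handed in; nothing more can be done
```

The job is handed in at about 30 s of the 64 s limit; sign-off gives no verdict, so I can't confirm the result.

- **Gauge:** I lifted it off the rail by its knob and lowered it into the empty bay until it touched the floor. Contact came at TCP height 0.079 m, where 0.0786 m was predicted. I released it only then. The wrist view just after release and the last top view both show it upright in the bay.
- **Carriage:** I gripped the handle and slid it about 180 mm towards the sensor. The ball's pull began near 173 mm and peaked at about 6 N near 178 mm. It then changed sign, from +2.6 to −2.2 N, between the 179.5 and 180 mm commands. The arm is holding there, with the handle still gripped (20.5 mm opening).
- **Final checks:** Forces held roughly steady over the last 0.6 s, with about 2.6 N of pull-back along the rail, so the ball should be well under 1 mm past the middle. The bystanders visible in the last top view had not moved, but the arm hid part of the scene.
- **Small disagreements:**
    - The notch was about 1–2 mm further along than the yellow mark suggested.
    - The arm's path was slightly off the rail's direction, which left about 4 to 5 N of sideways load.
    - I never measured the ball's drop or the grip force directly. The notch rests on the force change and the sunken red cap, and the grip on the gripper's fixed setting of about 30 N.

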